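# Seal a test weight's adjusting plug with lacquer and snap the brush cap shut

## Task

The brass test weight has just been adjusted and its plug must be sealed: take the red brush cap out of its stand, dip the brush well down into the open white lacquer bottle and draw it out again, then dab it gently on the slotted plug on top of the brass weight. So that the lacquer does not dry out, put the cap back on the bottle with the brush inside, press it straight down until it clicks and go on pressing firmly until it is fully home; finish still gripping the cap and pressing it down. Do not tip or drag the bottle or the brass weight, and leave the two silver weights alone.

Things in the scene. Friction and masses are not known exactly. Their poses are not given: they have to be found in the camera images.
- brush_cap: red round snap cap, 40 mm across, 36 mm high, 60 g, ribbed sides, with a brush below. Origin: centre of the skirt's lower rim, z up through the cap's top. It stands upright in the brush stand. Skirt bore 31 mm wide, 12 mm deep; three sprung tongues in it catch under the bottle's lip. Grip it across its sides from above, fingertips 5 to 15 mm above the lower rim
- brush_tip (a point): lower end of the brush, on the cap's axis 50 mm below the cap's origin. Stem 4 mm, dark bristles 6 mm thick. The bristles are springy: they give up to 6 mm lengthways with 0.3 N per mm
- brush_stand: fixed aluminium stand with a black band, 60 mm high, 54 mm wide, foot 74 mm wide. Origin: centre of its underside. The cap sits with its lower rim 56 mm above the bench in a 4 mm deep seat, the brush hanging in a 22 mm bore; lift straight up by 60 mm to clear it
- bottle: loose white bottle with a red stripe, 60 mm wide, 82 mm high, 0.3 kg. Origin: centre of its underside, z up. Neck 22 mm wide above z = 65 mm, ending in a rounded lip 27 mm wide
- bottle_mouth (a point): centre of the bottle's open mouth, in the plane of its rim, 82 mm above the bench; bore 17 mm, bottle floor 78 mm below. As the cap goes on, its lower rim is 3 mm below this plane when the tongues meet the lip; the push peaks at 5 to 9 N (4 to 5 mm), drops to nothing by 7 mm (the click) and rises again as a springy liner is squeezed from 8 mm on; fully home is 12 mm, about 20 N. Keep pushing with 10 to 20 N: let go, it rises to 9.4 mm
- test_weight_1: brass (gold) test weight with a knob, 38 mm wide, 65 mm high, 0.5 kg, the largest of three on a green wooden-edged tray that stands 18 mm high. Origin: centre of its underside
- plug_top (a point): top of the slotted brass plug (11 mm across) in the brass weight's knob, on its axis 66 mm above the weight's origin
- test_weight_2: middle silver test weight, 29 mm wide, 49 mm high, on the same tray: leave alone. Origin: centre of its underside
- test_weight_3: small silver test weight, 23 mm wide, 39 mm high, on the same tray: leave alone. Origin: centre of its underside

How it is judged (in metres and radians):
On the way, in this order (a step that is already met when the one before it is completed fails the run):
1. the brush is dipped into the bottle: its tip at least 20 mm below the rim, inside the bore (z of brush_tip in the frame of bottle_mouth below -0.02 m and horizontal distance between brush_tip and bottle_mouth below 0.0085 m), for 0.2 s.
2. the bristles touch the plug on the brass weight, within 6 mm of its middle (contact force between brush_cap and test_weight_1 above 0.12 N and horizontal distance between brush_tip and plug_top below 0.006 m and distance between brush_tip and plug_top below 0.008 m), for 0.2 s.
3. the cap has clicked onto the bottle: its lower rim at least 8.5 mm below the bottle's rim, on its axis (z of brush_cap in the frame of bottle_mouth below -0.0085 m and horizontal distance between brush_cap and bottle_mouth below 0.003 m), for 0.1 s.
At the end, for the whole second after the job is handed in: cap gripped (over 2 N) and pressed home on the bottle: lower rim 10.1 mm or more below the bottle's rim, within 3 mm of its axis, square to it; bottle upright on the bench within 40 mm of its first place; brass weight upright within 20 mm, silver weights within 15 mm of theirs (z of brush_cap in the frame of bottle_mouth between -0.0145 and -0.0101 m and horizontal distance between brush_cap and bottle_mouth below 0.003 m and angle between the z axis of brush_cap and the z axis of bottle, either way round below 0.08 rad and contact force between the fingers and brush_cap above 2 N and angle between bottle's own z axis and vertical below 0.08 rad and height (world z) of bottle below 0.004 m and distance of bottle from where it was at the start of the episode below 0.04 m and angle between test_weight_1's own z axis and vertical below 0.1 rad and distance of test_weight_1 from where it was at the start of the episode below 0.02 m and distance of each of test_weight_2, test_weight_3 from where it was at the start of the episode below 0.015 m); the arm keeps its last pose, push and grip.
It fails at once if the brass weight pressed with over 8 N by the brush (contact force between brush_cap and test_weight_1 above 8 N).
It fails at once if the brass weight tipped by over 0.25 rad or moved over 20 mm (angle between test_weight_1's own z axis and vertical above 0.25 rad or distance of test_weight_1 from where it was at the start of the episode above 0.02 m).
It fails at once if the bottle tipped by over 0.25 rad or moved over 40 mm (angle between bottle's own z axis and vertical above 0.25 rad or distance of bottle from where it was at the start of the episode above 0.04 m).
It fails at once if a silver weight moved over 15 mm or touched with the brush (distance of any of test_weight_2, test_weight_3 from where it was at the start of the episode above 0.015 m or contact force between brush_cap and test_weight_2 above 0.3 N or contact force between brush_cap and test_weight_3 above 0.3 N).
It also fails if it takes over 51 s, if anything falls off the work surface, if the arm or the gripper's body presses on something with over 40 N, if the wrist force passes 120 N, or if a joint passes its speed limit or range.

## Robot

A 7-joint arm with a two-finger parallel gripper is mounted at the origin on the work surface; the furniture and walls round the work are solid. World frame = base frame: x ahead of the robot, y to its left, z up, the work surface at z = 0. Lengths are in mm, angles in rad, forces in N, time in s.
With the tool pointing down it reaches from about 425 to 950 mm from the base axis. Payload 4.7 kg.
Tool frame: the origin (TCP) lies between the finger pads; the fingertips stand 22 mm ahead of it and the grasp point (between the pads) lies 3 mm ahead of it (manip.finger_overhang is the z of the fingertips in the tool frame, in mm); z points along the fingers, y is the line along which they close (so a half turn about z gives the same grasp; the last joint's range is limited). The gripper opens to 85 mm and grips with 20 to 120 N. Pads are 22 mm wide; open, the fingers measure 114 mm over their backs; the gripper's body (76 mm by 85 mm) begins 54 mm behind the grasp point. The pads swing forward as they close: fully open they stand 13 mm farther back than shut.
Start: joints at [-1.302, 0.469, -0.049, 1.532, 0.024, 1.141, -0.082], TCP at [198.016, 645.318, 253.335] pointing down, gripper open.
Joint ranges: [-2.59, 2.59], [-0.33, 1.99], [-1.39, 1.29], [0.1, 2.45], [-1.04, 4.18], [0.21, 1.99], [-2.66, 2.66]. Speed limits (rad/s): [2.57, 2.57, 3.14, 3.14, 3.14, 3.14, 3.14].

## Interface

Orientations are given as a unit quaternion [w, x, y, z].
In Python, from workcell import manip gives the robot as it stands.
- The arm moves only by the tool step_arm, never from a script. Its argument "steps" is a list of rows, each a list of 3 entries, a list of its own where there are three numbers: the shift along the tool's x, y, z in mm, then the turn about the tool's z in rad, then the opening, from -1 (shut) to 1 (fully open), so that 0 is half open. A call has 1 to 20 rows; each row is the pose to reach, as a shift and turn from the pose commanded when the call began, along the tool's axes at that moment; what a row does not reach only later rows make up. A row lasts 1/10 s, in which the tool goes at most 50 mm and 8.59 degrees, less where a joint would pass 70% of its speed; a pose out of reach is approached as far as the arm can. A call with a gripper value outside its range is refused whole. The fingers move at their own pace and stop on an object; "newtons" is the grip in N (left out, the last holds). Time passes only in rows, so rows that repeat a pose let the fingers close. It gives the time, the measured TCP pose, the force, the opening and the grip force at its end, in the units of the state.
- manip.observe(): the state, without advancing time (a new reading comes with each control period).
- manip.snapshot(name): name is "side" or "top" or "wrist"; returns a dict with "pixels" (384x512x3 uint8, red, green, blue), "depth" (384x512 float32, mm along the optical axis (not along the pixel's ray), 0 where there is no reading), "vertical_fov" (degrees; the focal length in pixels is half the picture's height over the tangent of half this angle, whatever the lens; pixels are square), "cx", "cy" (the principal point, pixels), "origin" and "attitude" of the camera in the world. Camera axes: x right, y down, z forward; pixel columns grow to the right and rows downward; lengths in mm; the calibration is good to about 2 mm. A picture is of the moment at which its call begins.
- manip.finish_job(): hands the job in; it is judged then, once.
The state is a dict: "t": time; "q": joint angles; "joint_velocities": joint speeds; "tau": joint torques, N m; "position": TCP position; "eef_rot": TCP orientation; "wrist_force": force on the tool from outside, world axes, zero at the start; "torque": the same for the moment, N m; "gripper_width": opening from 0.0 (shut) to 1.0 (fully open); "grip_force": force on a finger pad.
Only numpy, scipy, OpenCV 4.12 (cv2) and the standard library are available. Lean on these libraries where they do the work, as an engineer would, in place of code of your own. Each camera call takes 0.05 s, during which the arm holds its last target. There are 200 camera calls.

## Working session

There is one attempt and no reset: what is moved stays moved. The work goes in short steps, Python scripts to look and compute and a tool call to move; the robot and the scene stay as the last step left them, time stands still between calls to the robot, and variables do not carry over. Pictures are saved under pics/ and viewed, at most 10 in all, crops included, and the job is handed in when it is done.

Besides the shell and the picture viewer there is one more tool, called after ">>>" as name(argument=value, ...) on one line, values as JSON. step_arm: Moves the arm, as the interface text tells. Its arguments: {"type":"object","properties":{"steps":{"type":"array"},"newtons":{"type":"number"}},"required":["steps"]}

```bash
mkdir -p pics; cat > h.py <<'E'
import numpy as np, cv2
from workcell import manip
from scipy.spatial.transform import Rotation as R
def rot(a):
    a=np.array(a,float)
    return a if a.shape==(3,3) else R.from_quat(a[[1,2,3,0]]).as_matrix()
def snap(n,f=None):
    s=manip.snapshot(n)
    np.savez(f'{n}.npz',**s)
    if f: cv2.imwrite('pics/'+f,s['pixels'][:,:,::-1])
    return s
def cloud(s):
    d=s['depth'].astype(float);h,w=d.shape
    f=h/2/np.tan(np.radians(float(s['vertical_fov']))/2)
    u,v=np.meshgrid(np.arange(w),np.arange(h))
    p=np.stack([(u-s['cx'])/f*d,(v-s['cy'])/f*d,d],-1)
    return p@rot(s['attitude']).T+np.array(s['origin'])
E
python3 - <<'E'
from h import *
o=manip.observe();print({k:np.round(v,3) for k,v in o.items()})
a=snap('top');b=snap('side')
for s in(a,b):print(s['origin'],s['attitude'],s['vertical_fov'],s['cx'],s['cy'])
cv2.imwrite('pics/a.png',np.vstack([a['pixels'],b['pixels']])[:,:,::-1][:, :] if 0 else cv2.resize(np.hstack([a['pixels'],b['pixels']])[:,:,::-1],(800,300)))
cv2.imwrite('pics/top.png',cv2.resize(a['pixels'][:,:,::-1],(800,600)))
E
```

```text
{'t': np.float64(0.0), 'q': array([-1.302,  0.469, -0.049,  1.534,  0.024,  1.141, -0.082]), 'joint_velocities': array([ 0.   , -0.001, -0.   ,  0.001,  0.001,  0.001, -0.001]), 'tau': array([ 0.0000e+00, -5.1029e+01, -4.7000e-02, -2.3771e+01,  1.1000e-02,
        8.0000e-03, -0.0000e+00]), 'position': array([197.906, 644.782, 252.238]), 'eef_rot': array([-0.   ,  0.148,  0.989, -0.001]), 'wrist_force': array([ 1.000e-03,  9.280e-01, -1.397e+00]), 'torque': array([-0.02 , -0.057, -0.002]), 'grip_force': np.float64(0.0), 'gripper_width': np.float64(1.001)}
[ 345.98730054  -29.46527497 1264.90296866] [ 0.04352483 -0.70372227  0.70709431 -0.05383488] 43.445320788265114 258.773329501225 190.27057035229933
[439.13439493 651.52415118 617.07805244] [ 0.0168213  -0.04461758  0.89932615 -0.4346709 ] 54.0167837561449 257.2540701975121 188.68424907327645
```

View pics/top.png

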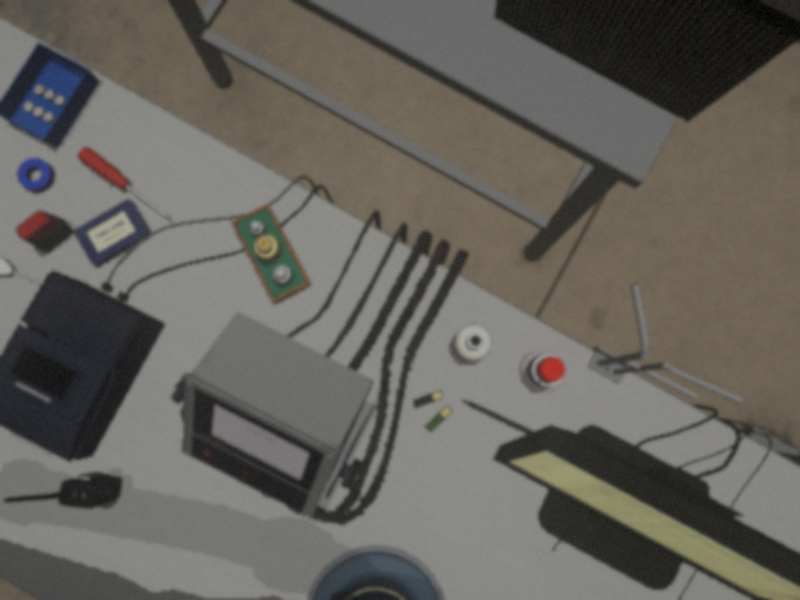

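View pics/a.png

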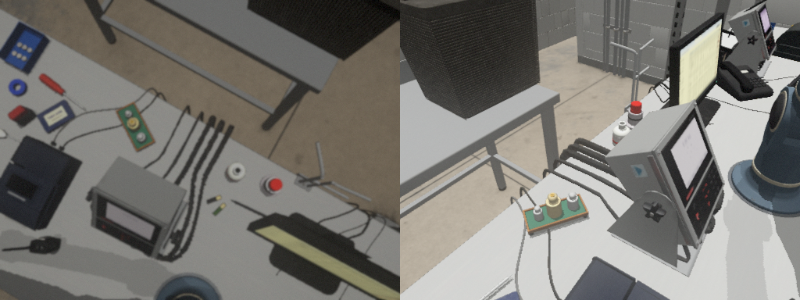

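The top view shows the tray with the brass knob at (266,246), the bottle mouth at (475,341) and the red cap at (551,369) in the 800x600 picture. A tall instrument stands between the tray and the arm, with a monitor to the right.

```bash
python3 - <<'E'
from h import *
s=dict(np.load('top.npz'));P=cloud(s);k=.64
for n,(u,v) in dict(brass=(266,244),s2=(283,272),s3=(257,227),mouth=(475,341),lip=(465,345),cap=(551,369),instr=(240,320),instr2=(370,380),instr3=(190,375),instr4=(330,440),mon=(540,455),mon2=(740,515),mon3=(600,500),bench=(420,310),cable=(425,240),bin=(590,365),armL=(380,560)).items():
    u,v=int(u*k),int(v*k); print(n,u,v,np.round(P[v-1:v+2,u-1:u+2].reshape(-1,3).mean(0)),np.round(P[v,u]))
hsv=cv2.cvtColor(s['pixels'],cv2.COLOR_RGB2HSV)
m=((hsv[...,0]<8)|(hsv[...,0]>172))&(hsv[...,1]>150)&(hsv[...,2]>100)
def cl(n,c,zlo,zhi,r):
    q=P[(np.hypot(P[...,0]-c[0],P[...,1]-c[1])<r)&(P[...,2]>zlo)&(P[...,2]<zhi)]
    print(n,len(q),q.mean(0).round(1),q.min(0).round(1),q.max(0).round(1))
q=P[m&(P[...,2]>80)];print('cap',len(q),np.median(q,0),q.min(0),q.max(0))
c=P[int(341*k),int(468*k)];cl('bottle',c,76,95,25)
c=P[int(245*k),int(266*k)];cl('brass',c,75,95,14)
E
```

```text
brass 170 156 [597. 174.  84.] [597. 174.  83.]
s2 181 174 [554. 148.  66.] [555. 149.  63.]
s3 164 145 [632. 194.  55.] [632. 194.  55.]
mouth 304 218 [ 442. -160.   62.] [ 442. -161.   60.]
lip 297 220 [ 437. -143.   62.] [ 437. -143.   62.]
cap 352 236 [ 396. -273.   91.] [ 396. -274.   89.]
instr 153 204 [461. 183. 228.] [461. 183. 229.]
instr2 236 243 [377.   5. 198.] [376.   4. 223.]
instr3 121 240 [382. 234. 285.] [382. 234. 286.]
instr4 211 281 [299.  53. 278.] [299.  53. 280.]
mon 345 291 [ 275. -224.  243.] [ 275. -224.  242.]
mon2 473 329 [ 192. -500.  215.] [ 201. -470.  281.]
mon3 384 320 [ 204. -326.  157.] [ 204. -325.  158.]
bench 268 198 [501. -73.  -2.] [501. -73.  -4.]
cable 272 153 [619. -84.  14.] [618. -84.  18.]
bin 377 233 [ 407. -357.    4.] [ 407. -357.    6.]
armL 243 358 [96. -6. 10.] [95. -6.  9.]
cap 231 [ 400.45429559 -268.55061175   90.2337889 ] [ 345.98730054 -293.10485357   82.26072306] [ 646.26166469  560.19263827 1264.90296866]
bottle 55 [ 441.7 -157.3   80.8] [ 428.3 -168.7   76.3] [ 453.3 -145.9   86.1]
brass 68 [597.3 176.4  81.3] [586.5 166.7  76.8] [608.5 186.6  88.2]
```

```bash
cat >> h.py <<'E'
def go(t,o=None,q=None):
    o=o or manip.observe();p=np.array(q if q is not None else o['position']);M=rot(o['eef_rot'])
    sh=M.T@(np.array(t,float)-p); az=np.arctan2(M[1,1],M[0,1])
    print('tool shift',sh.round(1),'yaxis az',az.round(4),'pos',p.round(1)); return sh
E
python3 - <<'E'
from h import *
for n in('top','side'):
    s=dict(np.load(n+'.npz'));P=cloud(s);ok=(s['depth']>0)
    for nm,c in(('cap',(398,-270)),('bottle',(441,-157)),('brass',(597,175))):
        r=np.hypot(P[...,0]-c[0],P[...,1]-c[1])
        for z in(100,140,200):
            m=ok&(P[...,2]>z)&(P[...,2]<600)&(r>45)&(r<260)
            if m.any():
                q=P[m];i=np.argsort(r[m])[5];print(n,nm,z,r[m][i].round(),q[i].round(),'zmax',q[:,2].max().round())
go((597,174,300))
E
```

```text
top cap 100 92.0 [ 307. -260.  281.] zmax 326.0
top cap 140 92.0 [ 307. -260.  281.] zmax 326.0
top cap 200 92.0 [ 307. -260.  281.] zmax 326.0
top bottle 100 142.0 [ 312. -217.  305.] zmax 326.0
top bottle 140 142.0 [ 312. -217.  305.] zmax 326.0
top bottle 200 142.0 [ 312. -217.  305.] zmax 326.0
top brass 100 130.0 [467. 181. 228.] zmax 295.0
top brass 140 130.0 [467. 181. 228.] zmax 295.0
top brass 200 130.0 [467. 181. 228.] zmax 295.0
side cap 100 94.0 [ 316. -225.  301.] zmax 323.0
side cap 140 94.0 [ 316. -225.  301.] zmax 323.0
side cap 200 94.0 [ 316. -225.  301.] zmax 323.0
side bottle 100 141.0 [ 315. -220.  310.] zmax 323.0
side bottle 140 141.0 [ 315. -220.  310.] zmax 323.0
side bottle 200 141.0 [ 315. -220.  310.] zmax 323.0
side brass 100 127.0 [471. 188. 221.] zmax 290.0
side brass 140 127.0 [471. 188. 221.] zmax 290.0
side brass 200 127.0 [471. 188. 221.] zmax 290.0
tool shift [-519.7 -333.1  -47. ] yaxis az 1.2731 pos [197.9 644.8 252.3]
```

>>> step_arm(steps=[[[-40,-25,-47],0.1,1],[[-80,-50,-47],0.2,1],[[-120,-77,-47],0.3,1],[[-160,-103,-47],0.4,1],[[-200,-128,-47],0.5,1],[[-240,-154,-47],0.6,1],[[-280,-180,-47],0.7,1],[[-320,-205,-47],0.8,1],[[-360,-231,-47],0.9,1],[[-400,-256,-47],1.0,1],[[-440,-282,-47],1.0,1],[[-480,-308,-47],1.0,1],[[-520,-333,-47],1.0,1],[[-520,-333,-47],1.0,1],[[-520,-333,-47],1.0,1]])

```text
t: 1.6
position: [597.7, 173.0, 299.6]
eef_rot: [-0.0, 0.606, 0.796, -0.001]
wrist_force: [-0.4, 0.5, 0.5]
gripper_width: 0.999
grip_force: 0.0
```

```bash
python3 - <<'E'
from h import *
s=snap('wrist');o=manip.observe()
print(o['q'].round(3),o['position'],o['eef_rot'],s['origin'],s['attitude'],s['vertical_fov'],s['cx'],s['cy'])
cv2.imwrite('pics/w1.png',cv2.resize(s['pixels'][:,:,::-1],(800,600)))
E
```

```text
[-0.627  0.356  0.369  1.626 -0.137  1.187  0.045] [596.92103631 174.89659311 299.64423092] [-7.23775567e-04  6.04249212e-01  7.96795002e-01 -3.01046472e-04] [576.83284636 253.14491343 419.51813948] [0.16114089 0.97768876 0.13307807 0.02117835] 58.20590836782977 258.99481502072297 193.13838744870148
```

View pics/w1.png

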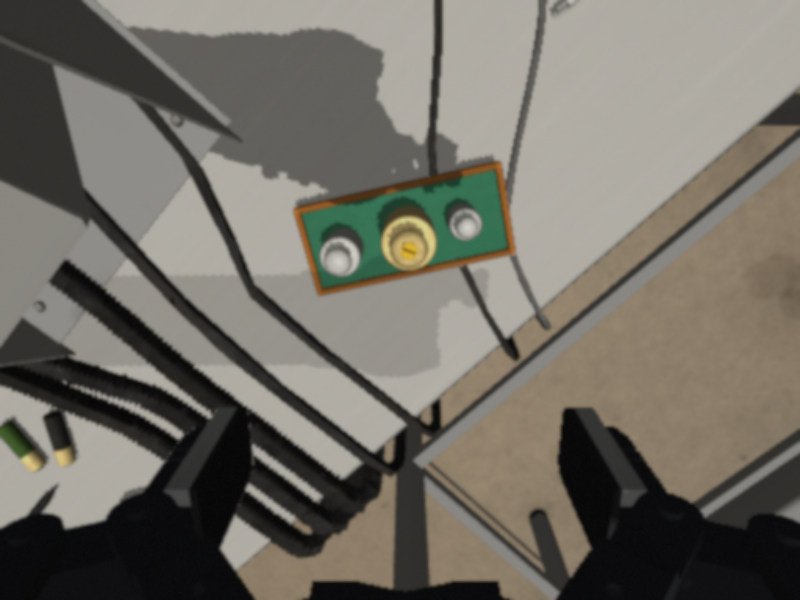

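The wrist view shows the yellow slotted plug at (409,249) of 800x600, the silver weights at (340,255) and (465,222), all clear below.

```bash
cat >> h.py <<'E'
def hit(s,u,v,z):
    f=384/2/np.tan(np.radians(float(s['vertical_fov']))/2)
    d=rot(s['attitude'])@np.array([(u-s['cx'])/f,(v-s['cy'])/f,1]);o=np.array(s['origin'])
    return (o+d*(z-o[2])/d[2]).round(1)
E
python3 - <<'E'
from h import *
s=dict(np.load('wrist.npz'));P=cloud(s)
h=cv2.cvtColor(s['pixels'],cv2.COLOR_RGB2HSV)
for u,v in((261.8,159.6),):print(hit(s,u,v,84),P[159,262].round(1),P[158:162,260:264].reshape(-1,3).mean(0))
m=(h[...,0]>18)&(h[...,0]<32)&(h[...,1]>80);m[:,:230]=0;m[:,300:]=0;m[:130]=0;m[185:]=0
ys,xs=np.nonzero(m);print(len(xs),xs.mean(),ys.mean())
q=P[m];q=q[q[:,2]>72];print(len(q),q.mean(0),q.min(0),q.max(0))
big=cv2.resize(s['pixels'][130:185,225:305,::-1],(800,550),interpolation=cv2.INTER_CUBIC);cv2.imwrite('pics/c1.png',big)
t=(400,-272,300);go(t)
E
```

```text
[600.  178.2  84. ] [600.1 178.7  83.3] [599.7004847  178.10134143  83.48070582]
1159 261.08369283865403 153.23727351164797
471 [599.16319786 177.71298269  82.71007496] [576.83284636 164.2073273   74.22565103] [611.69941505 253.14491343 419.51813948]
tool shift [-3.772e+02 -3.102e+02 -2.000e-01] yaxis az 0.2731 pos [596.9 174.9 299.6]
```

View pics/c1.png

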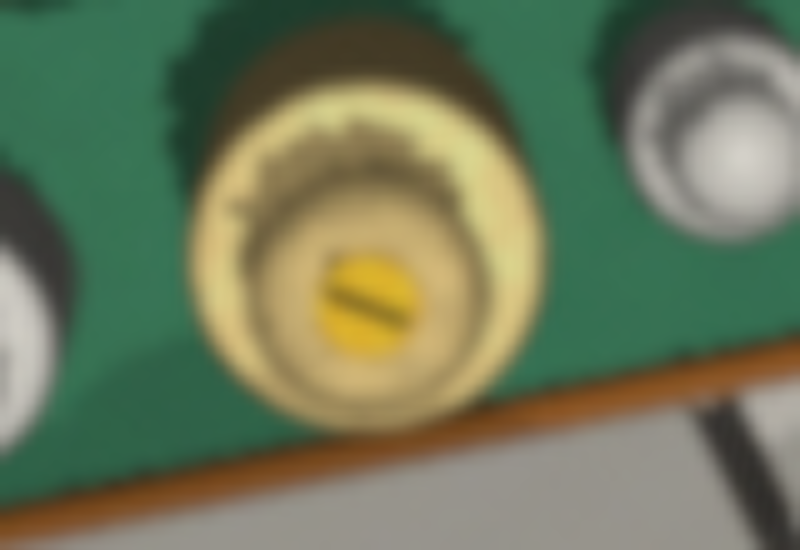

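The crop shows the plug centre at (370,305), i.e. (599.7, 177.9, 84), and its height agrees with the depth. Next I move between the bottle and the stand.

>>> step_arm(steps=[[[-32,-27,0],0.1,1],[[-64,-54,0],0.2,1],[[-96,-80,0],0.3,1],[[-128,-107,0],0.4,1],[[-160,-134,0],0.5,1],[[-192,-161,0],0.6,1],[[-224,-188,0],0.7,0.6],[[-256,-214,0],0.82,0.4],[[-288,-241,0],0.82,0.4],[[-320,-268,5],0.82,0.4],[[-320,-268,5],0.82,0.4],[[-320,-268,5],0.82,0.4]])

```text
t: 2.85
position: [425.6, -204.9, 295.2]
eef_rot: [-0.001, 0.872, 0.49, 0.0]
wrist_force: [0.6, 0.5, -0.1]
gripper_width: 0.699
grip_force: 0.0
```

```bash
python3 - <<'E'
from h import *
s=snap('wrist');o=manip.observe()
print(o['q'].round(3),o['position'],o['wrist_force'],s['origin'])
cv2.imwrite('pics/w2.png',cv2.resize(s['pixels'][:,:,::-1],(800,600)))
E
```

```text
[-0.305  0.094  0.724  1.971 -0.071  1.102 -0.095] [ 426.24563135 -204.03344663  295.19620552] [-0.34494712  0.34080806 -0.06712698] [ 469.44582498 -133.96601117  415.21678347]
```

View pics/w2.png

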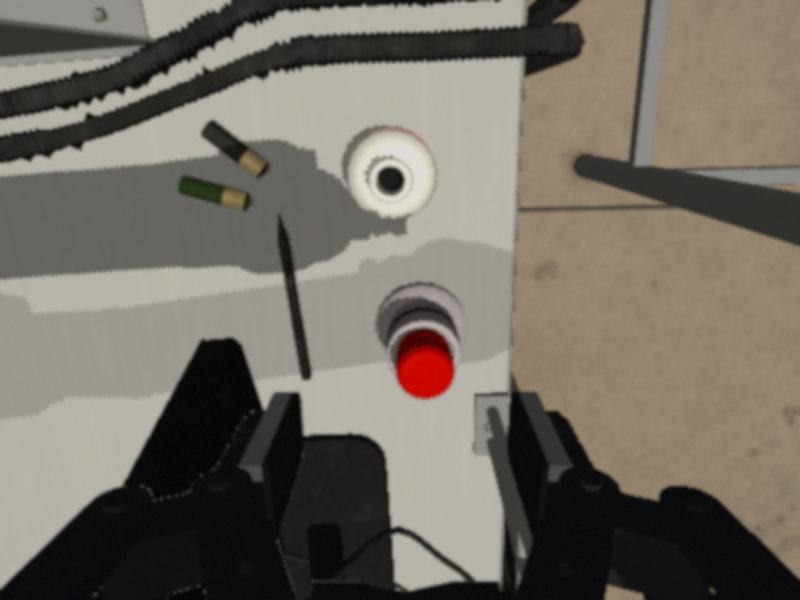

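The cap's top disc is at (426,371) and the bottle mouth at (390,180) in the 800x600 wrist view.

```bash
python3 - <<'E'
from h import *
s=dict(np.load('wrist.npz'));P=cloud(s);h=cv2.cvtColor(s['pixels'],cv2.COLOR_RGB2HSV)
m=((h[...,0]<6)|(h[...,0]>174))&(h[...,1]>200)&(h[...,2]>190)
m[:190]=0
ys,xs=np.nonzero(m);print('red',len(xs),xs.min(),xs.max(),ys.min(),ys.max(),xs.mean(),ys.mean())
q=P[m];q=q[abs(q[:,2]-92)<6];print(q.mean(0),(q.min(0)+q.max(0))/2,np.ptp(q,axis=0))
print('hit cap',hit(s,xs.mean(),ys.mean(),92),hit(s,272.3,237,92))
g=s['pixels'].mean(2)[95:140,225:275]
ys,xs=np.nonzero(g<60);xs=xs+225;ys=ys+95;print('mouth',len(xs),xs.min(),xs.max(),ys.min(),ys.max(),hit(s,(xs.min()+xs.max())/2,(ys.min()+ys.max())/2,80))
c=P[115,258]
k=(abs(P[...,2]-81)<5)&(np.hypot(P[...,0]-441,P[...,1]+157)<22);q=P[k];print(len(q),q.mean(0),(q.min(0)+q.max(0))/2,np.ptp(q,axis=0))
v=[manip.observe() for _ in range(2)];print([x['position'].round(2) for x in v],rot(v[0]['eef_rot']).round(3))
big=cv2.resize(s['pixels'][85:260,220:310,::-1],(309,600),interpolation=cv2.INTER_CUBIC);cv2.imwrite('pics/c2.png',big)
E
```

```text
red 696 257 287 226 253 272.07471264367814 239.46695402298852
[ 397.86813208 -277.62020582   91.44526807] [ 397.75731531 -278.19156015   91.620224  ] [32.39712909 32.45777366  3.84165167]
hit cap [ 398.  -277.3   92. ] [ 399.7 -275.    92. ]
mouth 179 243 257 108 122 [ 444.1 -158.9   80. ]
374 [ 442.87627137 -158.81156548   80.81395059] [ 442.80499319 -158.90042415   79.76806454] [26.08205464 26.26459957  7.50869195]
[array([ 426.25, -204.03,  295.2 ]), array([ 426.25, -204.03,  295.2 ])] [[ 0.517  0.856  0.   ]
 [ 0.856 -0.517  0.001]
 [ 0.001 -0.    -1.   ]]
```

View pics/c2.png

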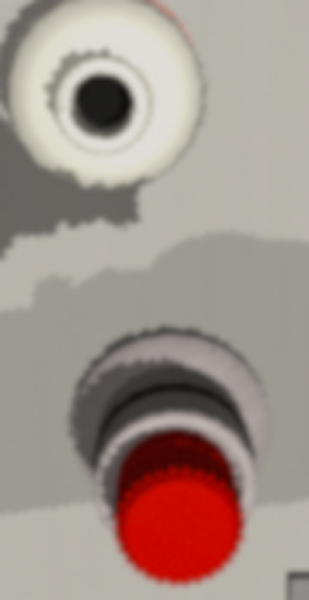

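>>> step_arm(steps=[[[-40,7,20],0,0.4],[[-74,14,40],0,0.4],[[-74,14,80],0,0.4],[[-74,14,120],0,0.4],[[-74,14,150],0,0.4],[[-74,14,175],0,0.4],[[-74,14,175],0,0.4]])

```text
t: 3.6
position: [398.6, -273.1, 117.3]
eef_rot: [-0.003, 0.871, 0.492, -0.002]
wrist_force: [-0.2, -0.1, -0.2]
gripper_width: 0.702
grip_force: 0.0
```

```bash
python3 - <<'E'
from h import *
s=snap('wrist');o=manip.observe();print(o['position'],o['wrist_force'],o['q'].round(2),manip.finger_overhang)
go((399.5,-275.2,86))
h=cv2.cvtColor(s['pixels'],cv2.COLOR_RGB2HSV)
cv2.imwrite('pics/w3.png',cv2.resize(s['pixels'][:,:,::-1],(800,600)))
E
```

```text
[ 399.48482033 -274.38335975  119.10881328] [-1.25908064  0.34546086  0.71701825] [-0.03  0.4   0.68  2.13 -0.37  0.73  0.35] 22.0
tool shift [-0.7  0.6 33.1] yaxis az -0.5436 pos [ 399.5 -274.4  119.1]
```

View pics/w3.png

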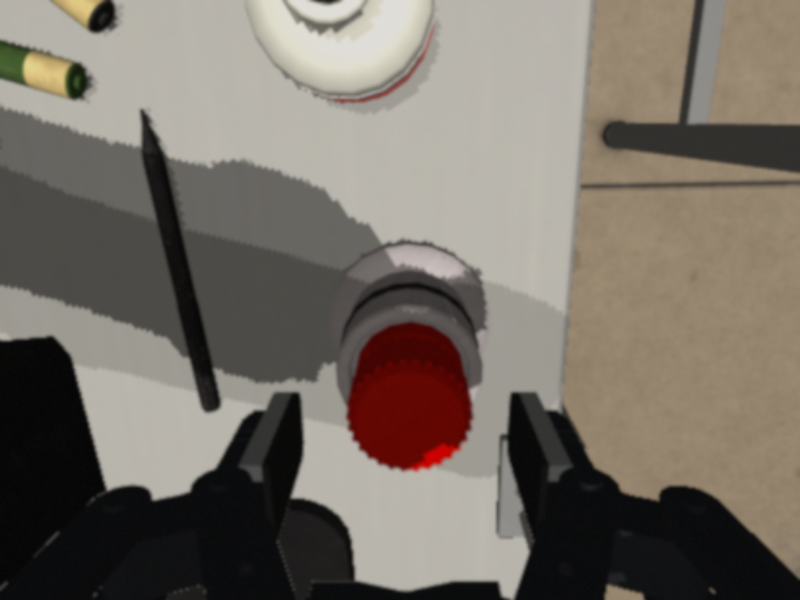

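The cap's top is at (410,412), centred between the finger pads at 300 and 510. I check its position in the tool frame.

```bash
python3 - <<'E'
from h import *
s=dict(np.load('wrist.npz'));o=manip.observe()
p=hit(s,262,263.3,92);print(p);go((p[0],p[1],86))
p=hit(s,205,0,82);print(p)
E
```

```text
[ 399.6 -274.9   92. ]
tool shift [-0.4  0.5 33.1] yaxis az -0.5436 pos [ 399.5 -274.4  119.1]
[ 438.4 -165.9   82. ]
```

Consistent. I descend, grip and lift.

>>> step_arm(steps=[[[-0.4,0.3,17],0,0.4],[[-0.4,0.3,33],0,0.4],[[-0.4,0.3,33],0,0.4],[[-0.4,0.3,33],0,-0.2],[[-0.4,0.3,33],0,-0.6],[[-0.4,0.3,33],0,-1],[[-0.4,0.3,33],0,-1],[[-0.4,0.3,33],0,-1],[[-0.4,0.3,33],0,-1],[[-0.4,0.3,33],0,-1]], newtons=60)

```text
t: 4.65
position: [399.4, -276.4, 88.8]
eef_rot: [-0.0, 0.872, 0.49, 0.001]
wrist_force: [-2.9, 2.6, 6.9]
gripper_width: 0.45
grip_force: 59.7
```

>>> step_arm(steps=[[[0,0,-3],0,-1],[[0,0,-10],0,-1],[[0,0,-20],0,-1],[[0,0,-35],0,-1],[[0,0,-55],0,-1],[[0,0,-75],0,-1],[[0,0,-95],0,-1],[[0,0,-95],0,-1],[[0,0,-95],0,-1]])

```text
t: 5.55
position: [399.5, -277.0, 182.9]
eef_rot: [0.001, 0.872, 0.49, 0.001]
wrist_force: [0.2, -0.1, -0.7]
gripper_width: 0.447
grip_force: 60.4
```

```bash
python3 - <<'E'
from h import *
s=snap('side');w=snap('wrist');o=manip.observe();print(o['position'],o['wrist_force'],o['eef_rot'])
P=cloud(s);h=cv2.cvtColor(s['pixels'],cv2.COLOR_RGB2HSV)
m=((h[...,0]<6)|(h[...,0]>174))&(h[...,1]>150)&(h[...,2]>60)
q=P[m];k=(np.hypot(q[:,0]-400,q[:,1]+275)<40);q=q[k];ys,xs=np.nonzero(m);ys=ys[k];xs=xs[k]
print(len(q),q.min(0),q.max(0),xs.min(),xs.max(),ys.min(),ys.max())
x,y=int(xs.mean()),int(ys.mean())
a=cv2.resize(s['pixels'][y-50:y+70,x-60:x+60,::-1],(500,500),interpolation=cv2.INTER_CUBIC)
b=cv2.resize(w['pixels'][204:384,170:340,::-1],(300,500)) ; print('crop',x-60,y-50)
cv2.imwrite('pics/g.png',np.hstack([a,b]))
E
```

```text
[ 398.79488146 -276.60784982  181.78737155] [-0.39796697  1.27570084 -1.27576697] [-4.80465142e-04  8.71787200e-01  4.89884464e-01 -2.43305641e-04]
178 [ 384.43423161 -295.06490935  150.39699874] [ 417.43277638 -255.77575589  186.71815989] 297 309 98 114
crop 242 56
```

View pics/g.png

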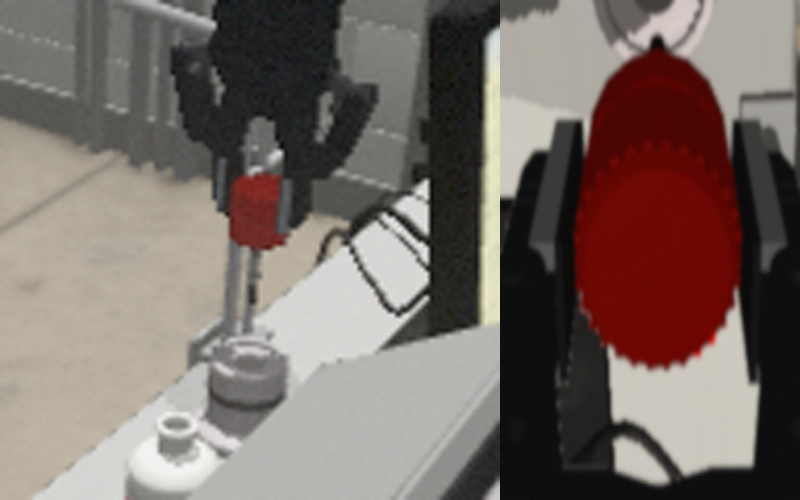

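The cap is gripped and the stand is empty; in the right half the top disc is at (658,255), with the stem hanging straight.

```bash
python3 - <<'E'
from h import *
w=dict(np.load('wrist.npz'));o=manip.observe();p=o['position']
c=hit(w,259.3,295.6,p[2]-32+36);print(c,p,'in tool',(rot(o['eef_rot']).T@(c-p)).round(1))
P=cloud(w);h=cv2.cvtColor(w['pixels'],cv2.COLOR_RGB2HSV)
m=((h[...,0]<6)|(h[...,0]>174))&(h[...,1]>150)&(h[...,2]>50);q=P[m];q=q[abs(q[:,2]-186)<4]
print(len(q),(q.min(0)+q.max(0))/2,q[:,2].mean())
E
```

```text
[ 400.3 -275.9  185.8] [ 398.79488146 -276.60784982  181.78737155] in tool [ 1.4  0.9 -4. ]
5749 [ 398.28942795 -278.14522586  184.27391029] 184.3953358249779
```

>>> step_arm(steps=[[[0,0,-12],0,-1],[[30,-6,-12],0,-1],[[60,-12,-12],0,-1],[[90,-17,-12],0,-1],[[122,-23,-12],0,-1],[[122,-23,-12],0,-1],[[122,-23,-12],0,-1]])

```text
t: 6.35
position: [443.1, -160.5, 194.4]
eef_rot: [0.0, 0.871, 0.491, -0.0]
wrist_force: [0.1, -0.0, -1.2]
gripper_width: 0.447
grip_force: 60.4
```

```bash
python3 - <<'E'
from h import *
w=snap('wrist');s=snap('side');o=manip.observe();print(o['position'],o['wrist_force'])
a=cv2.resize(w['pixels'][170:384,150:350,::-1],(400,428),interpolation=cv2.INTER_CUBIC)
P=cloud(s);k=np.hypot(P[...,0]-443,P[...,1]+159)<14;k&=(P[...,2]<90)&(P[...,2]>60);ys,xs=np.nonzero(k);x,y=int(xs.mean()),int(ys.mean());print(x-40,y-60)
b=cv2.resize(s['pixels'][y-60:y+47,x-40:x+60,::-1],(400,428),interpolation=cv2.INTER_CUBIC)
cv2.imwrite('pics/d.png',np.hstack([a,b]))
E
```

```text
[ 442.55836067 -161.86109215  194.43264065] [ 0.57584861  0.03262994 -1.15286958]
243 100
```

View pics/d.png

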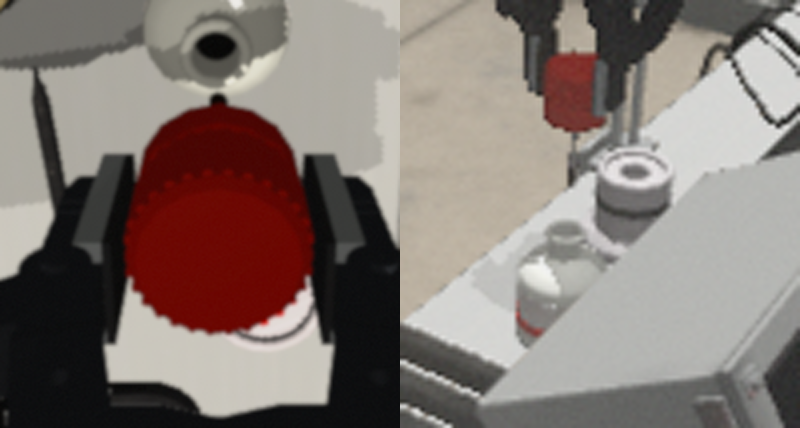

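The left half shows the brush tip at (217,100) and the mouth at (216,45), aligned across the fingers; I check the other axis numerically.

```bash
python3 - <<'E'
from h import *
w=dict(np.load('wrist.npz'));o=manip.observe();M=rot(o['eef_rot'])
t=hit(w,258.3,219.5,113);m=hit(w,257.8,192.3,81);c=hit(w,150+219/2,170+251/2,198.5)
print(t,m,c,'mouth-tip in tool',(M.T@(m-t)).round(1),'mouth-cap',(M.T@(m-c)).round(1),o['position'])
E
```

```text
[ 442.  -162.5  113. ] [ 445.5 -156.    81. ] [ 444.7 -159.4  198.5] mouth-tip in tool [ 7.4 -0.4 32. ] mouth-cap [  3.4  -1.1 117.5] [ 442.55836067 -161.86109215  194.43264065]
```

```bash
python3 - <<'E'
from h import *
w=dict(np.load('wrist.npz'));o=manip.observe();M=rot(o['eef_rot']);p=o['position'];P=cloud(w);h=cv2.cvtColor(w['pixels'],cv2.COLOR_RGB2HSV)
T=(P-p)@M
def st(n,m):
    q=T[m];print(n,len(q),q.min(0).round(1),q.max(0).round(1),q.mean(0).round(1),'mid',((q.min(0)+q.max(0))/2).round(1))
r=np.hypot(P[...,0]-443.5,P[...,1]+158.5)
red=((h[...,0]<6)|(h[...,0]>174))&(h[...,1]>150)&(h[...,2]>40)
st('lip',(r<17)&(abs(P[...,2]-80)<4)&(w['depth']>0))
st('captop',red&(abs(P[...,2]-197)<3)&(r<30))
g=np.zeros_like(red);g[214:226,252:266]=1
st('brush',g&~red&(T[...,2]<95)&(T[...,2]>30))
print(w['pixels'][170:232:2,258].tolist())
print(np.c_[np.arange(206,232),w['depth'][206:232,258],T[206:232,258]].round(1))
E
```

```text
lip 639 [ -9.6 -14.2 111.1] [ 16.2  11.9 118.3] [  3.3  -1.2 113.9] mid [  3.3  -1.2 114.7]
captop 5792 [-17.9 -19.2  -4.4] [19.3 19.4  0.4] [ 1.7  0.3 -2.2] mid [ 0.7  0.1 -2. ]
brush 46 [-0.7 -3.1 31.1] [18.8  3.1 81.9] [ 3.1 -0.3 72.2] mid [ 9.1  0.  56.5]
[[158, 155, 143], [157, 155, 142], [143, 141, 129], [108, 106, 97], [90, 88, 82], [127, 125, 114], [158, 156, 143], [152, 149, 138], [72, 71, 65], [11, 10, 10], [10, 10, 9], [8, 7, 7], [8, 7, 6], [7, 9, 6], [14, 13, 11], [61, 60, 55], [84, 83, 76], [85, 82, 76], [86, 84, 77], [96, 94, 86], [115, 113, 104], [124, 122, 112], [169, 167, 153], [120, 117, 107], [16, 11, 7], [18, 6, 2], [60, 6, 2], [74, 3, 1], [74, 5, 1], [75, 7, 3], [77, 5, 2]]
[[ 2.060e+02  2.560e+02 -6.200e+00 -4.000e-01  1.196e+02]
 [ 2.070e+02  2.515e+02 -5.300e+00 -4.000e-01  1.151e+02]
 [ 2.080e+02  2.523e+02 -6.300e+00 -4.000e-01  1.157e+02]
 [ 2.090e+02  2.505e+02 -6.300e+00 -4.000e-01  1.137e+02]
 [ 2.100e+02  2.512e+02 -7.200e+00 -4.000e-01  1.142e+02]
 [ 2.110e+02  2.515e+02 -8.000e+00 -4.000e-01  1.142e+02]
 [ 2.120e+02  2.506e+02 -8.400e+00 -4.000e-01  1
[... 412 characters left out ...]
01]
 [ 2.200e+02  2.112e+02  1.700e+00 -3.000e-01  7.490e+01]
 [ 2.210e+02  2.095e+02  1.800e+00 -3.000e-01  7.310e+01]
 [ 2.220e+02  1.656e+02  1.880e+01 -2.000e-01  3.250e+01]
 [ 2.230e+02  1.657e+02  1.820e+01 -2.000e-01  3.250e+01]
 [ 2.240e+02  1.631e+02  1.880e+01 -2.000e-01  2.990e+01]
 [ 2.250e+02  1.630e+02  1.840e+01 -2.000e-01  2.970e+01]
 [ 2.260e+02  1.605e+02  1.900e+01 -2.000e-01  2.730e+01]
 [ 2.270e+02  1.593e+02  1.910e+01 -2.000e-01  2.600e+01]
 [ 2.280e+02  1.593e+02  1.860e+01 -2.000e-01  2.590e+01]
 [ 2.290e+02  1.585e+02  1.850e+01 -2.000e-01  2.500e+01]
 [ 2.300e+02  1.563e+02  1.900e+01 -2.000e-01  2.290e+01]
 [ 2.310e+02  1.552e+02  1.900e+01 -2.000e-01  2.170e+01]]
```

>>> step_arm(steps=[[[2.5,-0.8,8],0,-1],[[2.5,-0.8,18],0,-1],[[2.5,-0.8,24],0,-1],[[2.5,-0.8,24],0,-1],[[2.5,-0.8,24],0,-1]])

```text
t: 6.95
position: [443.3, -158.5, 170.0]
eef_rot: [-0.0, 0.872, 0.49, -0.0]
wrist_force: [0.5, -0.6, -1.0]
gripper_width: 0.449
grip_force: 60.4
```

```bash
cat > m.py <<'E'
from h import *
w=snap('wrist');o=manip.observe();M=rot(o['eef_rot']);p=o['position'];P=cloud(w);h=cv2.cvtColor(w['pixels'],cv2.COLOR_RGB2HSV)
T=(P-p)@M;print(p,o['wrist_force'])
red=((h[...,0]<6)|(h[...,0]>174))&(h[...,1]>150)&(h[...,2]>40)
def st(n,m):
    q=T[m&(w['depth']>0)];print(n,len(q),q.min(0).round(1),q.max(0).round(1),'mid',((q.min(0)+q.max(0))/2).round(1))
r=np.hypot(P[...,0]-443.5,P[...,1]+158.5)
st('lip',~red&(r<18)&(abs(P[...,2]-80)<3))
st('brush',~red&(np.hypot(T[...,0],T[...,1])<6)&(T[...,2]>55)&(T[...,2]<83)&(P[...,2]>84))
st('brush wide',~red&(np.hypot(T[...,0],T[...,1])<6)&(T[...,2]>40)&(T[...,2]<83)&(P[...,2]>84))
cv2.imwrite('pics/e%d.png'%int(o['t']*10),cv2.resize(w['pixels'][170:290,180:340,::-1],(800,600),interpolation=cv2.INTER_CUBIC))
E
python3 m.py; ls pics
```

```text
[ 443.59652901 -158.54990502  170.24030642] [ 0.64973866  0.48268155 -0.08720818]
lip 601 [ -8.8 -13.5  87.6] [12.5 12.9 93.2] mid [ 1.9 -0.3 90.4]
brush 40 [-2.8 -2.8 73.7] [ 0.4  2.8 81.8] mid [-1.2  0.  77.8]
brush wide 40 [-2.8 -2.8 73.7] [ 0.4  2.8 81.8] mid [-1.2  0.  77.8]
a.png
c1.png
c2.png
d.png
e70.png
g.png
top.png
w1.png
w2.png
w3.png
```

>>> step_arm(steps=[[[1.2,0,5],0,-1],[[1.2,0,12],0,-1],[[1.2,0,20],0,-1],[[1.2,0,28],0,-1],[[1.2,0,36],0,-1],[[1.2,0,44],0,-1],[[1.2,0,44],0,-1],[[1.2,0,44],0,-1],[[1.2,0,44],0,-1],[[1.2,0,44],0,-1],[[1.2,0,44],0,-1]])

```text
t: 8.1
position: [444.4, -157.2, 126.5]
eef_rot: [0.0, 0.872, 0.49, 0.0]
wrist_force: [-0.2, -0.2, -0.6]
gripper_width: 0.446
grip_force: 60.4
```

```bash
python3 - <<'E'
from h import *
o=manip.observe();M=rot(o['eef_rot']);p=o['position'];print(p,o['wrist_force'],o['torque'])
w=snap('wrist');P=cloud(w);T=(P-p)@M
# fit lip from earlier unoccluded view vs now
k=(w['depth']>0)&(abs(P[...,2]-79)<4)&(np.hypot(P[...,0]-443.5,P[...,1]+158.5)<19);q=T[k];print(len(q),q.min(0),q.max(0))
# bottle shoulder extents
k=(w['depth']>0)&(P[...,2]>15)&(P[...,2]<64)&(np.hypot(P[...,0]-443.5,P[...,1]+158.5)<36);q=T[k];print('body',len(q),q.min(0),q.max(0))
E
```

```text
[ 444.40347311 -157.24795855  126.53286488] [-0.19058081 -0.23942539 -0.62612405] [0.05374222 0.04208659 0.02143105]
12 [ 9.64382235 -5.20704788 46.69612239] [11.09142311  4.85653031 49.10180826]
body 5180 [-17.96456682 -30.69702109  62.55338353] [ 28.62454653  29.39474184 111.52934296]
```

>>> step_arm(steps=[[[0,0,-15],0,-1],[[0,0,-35],0,-1],[[0,0,-60],0,-1],[[0,0,-90],0,-1],[[30,-3,-110],-0.08,-1],[[70,-8,-110],-0.17,-1],[[110,-12,-110],-0.27,-1],[[150,-16,-110],-0.37,-1],[[190,-21,-110],-0.47,-1],[[230,-25,-110],-0.57,-1],[[270,-29,-110],-0.67,-1],[[310,-34,-110],-0.77,-1],[[345,-38,-110],-0.82,-1],[[366,-40,-110],-0.82,-1],[[366,-40,-100],-0.82,-1],[[366,-40,-80],-0.82,-1],[[366,-40,-70],-0.82,-1],[[366,-40,-70],-0.82,-1],[[366,-40,-70],-0.82,-1]])

```text
t: 10.05
position: [600.4, 175.4, 196.5]
eef_rot: [0.0, 0.605, 0.796, -0.0]
wrist_force: [0.1, 0.6, -0.4]
gripper_width: 0.448
grip_force: 60.4
```

```bash
python3 - <<'E'
from h import *
w=snap('wrist');o=manip.observe();M=rot(o['eef_rot']);p=o['position'];P=cloud(w);T=(P-p)@M;print(p,o['wrist_force'],o['torque']);go((599.4,176.5,175),o)
h=cv2.cvtColor(w['pixels'],cv2.COLOR_RGB2HSV)
br=(h[...,0]>15)&(h[...,0]<33)&(h[...,1]>70)&(h[...,2]>50)
r=np.hypot(P[...,0]-599.8,P[...,1]-178)
def st(n,m):
    q=T[m&(w['depth']>0)]
    if len(q):print(n,len(q),q.min(0).round(1),q.max(0).round(1),'mid',((q.min(0)+q.max(0))/2).round(1))
st('knob',br&(r<20)&(P[...,2]>76)&(P[...,2]<90))
st('weight body',br&(r<25)&(P[...,2]>25)&(P[...,2]<66))
plug=br&(h[...,1]>190)&(r<15);st('plug',plug);ys,xs=np.nonzero(plug);print(xs.mean() if len(xs) else 0,ys.mean() if len(ys) else 0)
red=((h[...,0]<6)|(h[...,0]>174))&(h[...,1]>150)&(h[...,2]>40)
st('brush',~red&(np.hypot(T[...,0],T[...,1])<7)&(T[...,2]>40)&(T[...,2]<83)&(P[...,2]>87))
cv2.imwrite('pics/f.png',cv2.resize(w['pixels'][150:290,170:350,::-1],(800,600),interpolation=cv2.INTER_CUBIC))
E
```

```text
[600.78117135 175.65123108 197.03666964] [0.53798365 0.60409147 0.11292749] [-0.01175974 -0.02014405  0.02105359]
tool shift [ 1.2 -1.1 22. ] yaxis az 0.2722 pos [600.8 175.7 197. ]
knob 870 [-10.7 -13.4 111.8] [ 13.6  11.6 121. ] mid [  1.5  -0.9 116.4]
weight body 1231 [-16.2 -18.9 131.9] [ 20.4  17.7 172. ] mid [  2.1  -0.6 151.9]
plug 122 [ -2.9  -5.2 111.8] [  6.4   3.4 114.8] mid [  1.7  -0.9 113.3]
257.344262295082 195.79508196721312
brush 42 [-3.5 -2.5 72.2] [ 0.   3.1 81.5] mid [-1.7  0.3 76.8]
```

View pics/f.png

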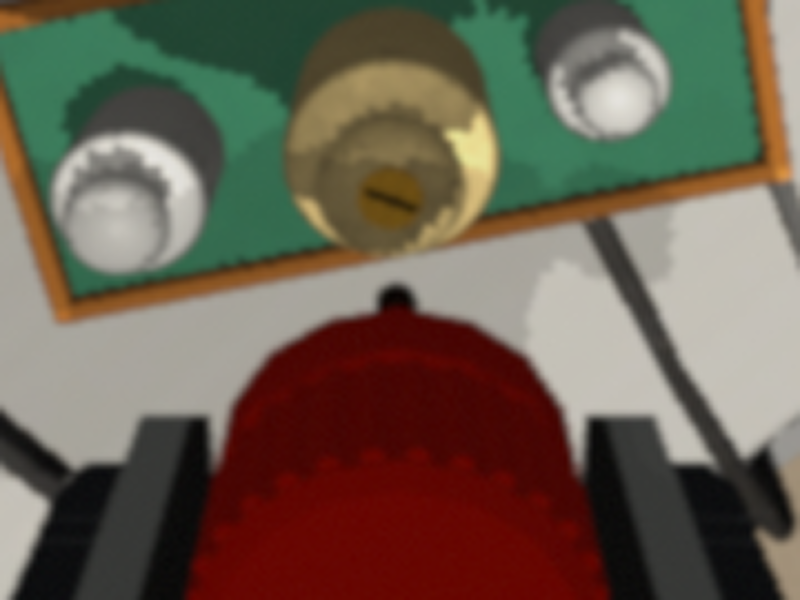

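The brush tip is at (396,298), the plug at (391,197), aligned laterally. The shift needed is about +3 in x and -1 in y, then down.

>>> step_arm(steps=[[[3,-1,10],0,-1],[[3,-1,20],0,-1],[[3,-1,26],0,-1],[[3,-1,26],0,-1],[[3,-1,26],0,-1]])

```text
t: 10.6
position: [598.6, 178.7, 170.1]
eef_rot: [-0.0, 0.604, 0.797, -0.0]
wrist_force: [-0.0, 0.2, 0.1]
gripper_width: 0.448
grip_force: 60.4
```

```bash
python3 - <<'E'
from h import *
w=snap('wrist');o=manip.observe();M=rot(o['eef_rot']);p=o['position'];P=cloud(w);T=(P-p)@M;print(p,o['wrist_force'],o['torque'])
h=cv2.cvtColor(w['pixels'],cv2.COLOR_RGB2HSV)
br=(h[...,0]>15)&(h[...,0]<33)&(h[...,1]>70)&(h[...,2]>50)
r=np.hypot(P[...,0]-599.8,P[...,1]-178)
def st(n,m):
    q=T[m&(w['depth']>0)]
    if len(q):print(n,len(q),q.min(0).round(1),q.max(0).round(1),'mid',((q.min(0)+q.max(0))/2).round(1))
st('knob',br&(r<20)&(P[...,2]>76)&(P[...,2]<86))
st('weight body',br&(r<25)&(P[...,2]>25)&(P[...,2]<66))
st('plug',br&(h[...,1]>190)&(r<15))
red=((h[...,0]<6)|(h[...,0]>174))&(h[...,1]>150)&(h[...,2]>40)
dk=(w['pixels'].max(2)<50)&~red
b=dk&(np.hypot(T[...,0],T[...,1])<8)&(T[...,2]>40)&(T[...,2]<90)
st('brush',b);ys,xs=np.nonzero(b);print(xs.min(),xs.max(),ys.min(),ys.max())
for y in range(ys.min(),ys.max()+1):
    x=xs[ys==y];print(y,x.min(),x.max(),T[y,x].mean(0).round(1),T[y,x].max(0).round(1))
E
```

```text
[598.8395946  178.7200707  170.38522632] [ 0.16446917  0.09071062 -1.12368823] [-0.01946659  0.03673271 -0.04620558]
knob 850 [-10.  -11.8  85.3] [10.7 12.2 94.2] mid [ 0.4  0.2 89.7]
weight body 1568 [-17.5 -17.7 105.8] [ 17.   18.6 145.2] mid [ -0.3   0.5 125.5]
plug 111 [-5.1 -3.7 79.8] [ 3.4  4.7 88.8] mid [-0.9  0.5 84.3]
brush 43 [-3.  -1.6 73.5] [ 0.2  3.4 88.1] mid [-1.4  0.9 80.8]
255 263 215 221
215 257 259 [-2.   0.2 86.8] [-1.6  0.8 88.1]
216 257 262 [-2.3  1.2 86. ] [-0.6  2.8 87.3]
217 257 263 [-1.   1.5 81.3] [-0.1  3.4 86.1]
218 256 262 [-0.7  0.8 78.9] [ 0.1  2.7 81.2]
219 255 262 [-0.8  0.5 77.6] [-0.3  2.7 79.4]
220 255 262 [-0.8  0.5 75.8] [ 0.2  2.7 77.7]
221 255 262 [-1.1 -0.1 75. ] [-0.5  2.7 76.7]
```

>>> step_arm(steps=[[[1.5,0,1],0,-1],[[1.5,0,3],0,-1],[[1.5,0,4.5],0,-1],[[1.5,0,5.5],0,-1],[[1.5,0,6.5],0,-1],[[1.5,0,7],0,-1],[[1.5,0,7],0,-1],[[1.5,0,7],0,-1],[[1.5,0,7],0,-1]])

```text
t: 11.55
position: [598.3, 180.3, 163.4]
eef_rot: [0.0, 0.604, 0.797, 0.0]
wrist_force: [-0.2, 0.5, 1.0]
gripper_width: 0.446
grip_force: 60.4
```

```bash
cat > f.py <<'E'
from h import *
F=[]
for i in range(6):
    manip.snapshot('side');o=manip.observe();F.append(np.r_[o['position'],o['wrist_force'],o['torque']])
F=np.array(F);print(F.mean(0).round(2),F.std(0).round(2))
E
python3 f.py
```

```text
[ 5.9830e+02  1.8028e+02  1.6337e+02  2.8000e-01  4.3000e-01  6.1000e-01
  1.2000e-01 -7.0000e-02  1.0000e-02] [0.02 0.02 0.02 0.44 0.37 0.39 0.02 0.03 0.03]
```

>>> step_arm(steps=[[[0,0,-2],0,-1],[[-2,0,-2],0,-1],[[-2,0,0],0,-1],[[-2,0,0.5],0,-1],[[-2,0,0.5],0,-1],[[-2,0,0.5],0,-1],[[-2,0,0.5],0,-1],[[-2,0,0.5],0,-1]])

```text
t: 12.65
position: [598.8, 178.2, 162.8]
eef_rot: [0.0, 0.604, 0.797, -0.0]
wrist_force: [0.7, -0.3, 0.4]
gripper_width: 0.449
grip_force: 60.4
```

```bash
python3 f.py
```

```text
[ 5.9879e+02  1.7824e+02  1.6280e+02  2.7000e-01 -1.6000e-01  2.3000e-01
 -1.1000e-01 -8.0000e-02 -1.0000e-02] [0.01 0.02 0.02 0.72 0.81 0.22 0.02 0.02 0.03]
```

>>> step_arm(steps=[[[0,0,-5],0,-1],[[0,0,-20],0,-1],[[0,0,-45],0,-1],[[0,0,-72],0,-1],[[0,0,-72],0,-1],[[-28,-24,-72],0.1,-1],[[-56,-48,-72],0.2,-1],[[-84,-72,-72],0.3,-1],[[-112,-96,-72],0.4,-1],[[-141,-120,-72],0.5,-1],[[-169,-143,-72],0.6,-1],[[-197,-167,-72],0.7,-1],[[-225,-191,-72],0.8,-1],[[-253,-215,-72],0.82,-1],[[-281,-239,-72],0.82,-1],[[-281,-239,-50],0.82,-1],[[-281,-239,-25],0.82,-1],[[-281,-239,-7],0.82,-1],[[-281,-239,-7],0.82,-1],[[-281,-239,-7],0.82,-1]])

```text
t: 14.95
position: [444.4, -156.8, 170.1]
eef_rot: [-0.0, 0.872, 0.49, -0.0]
wrist_force: [0.0, -0.2, -0.4]
gripper_width: 0.447
grip_force: 60.5
```

```bash
python3 f.py; cat > n.py <<'E'
from h import *
from scipy.optimize import least_squares
w=snap('wrist');o=manip.observe();M=rot(o['eef_rot']);p=o['position'];P=cloud(w);T=(P-p)@M;h=cv2.cvtColor(w['pixels'],cv2.COLOR_RGB2HSV);print(p)
ok=w['depth']>0;r=np.hypot(P[...,0]-443.5,P[...,1]+158.5)
red=((h[...,0]<6)|(h[...,0]>174))&(h[...,1]>150)&(h[...,2]>40)
def st(n,m):
    q=T[m&ok];print(n,len(q),q.min(0).round(1),q.max(0).round(1),'mid',((q.min(0)+q.max(0))/2).round(1))
def cyl(n,m,R):
    q=T[m&ok]
    if len(q)>5:
        f=least_squares(lambda c:np.hypot(q[:,0]-c[0],q[:,1]-c[1])-R,[-5.,0],loss='soft_l1');print(n,len(q),f.x.round(2),'rms',np.sqrt(np.mean(f.fun**2)).round(2))
st('lip',~red&(r<18)&(abs(P[...,2]-80)<3))
cyl('bottle wall',~red&(r>26)&(r<36)&(P[...,2]>8)&(P[...,2]<48),30)
cyl('skirt',red&(T[...,2]>4)&(T[...,2]<30)&(T[...,0]>8)&(abs(T[...,1])<15),19.7)
st('captop',red&(abs(T[...,2]+4)<3))
cyl('brush',~red&(np.hypot(T[...,0],T[...,1])<7)&(T[...,2]>62)&(T[...,2]<82)&(P[...,2]>84),3)
E
python3 n.py
```

```text
[ 4.4500e+02 -1.5685e+02  1.7068e+02 -2.1000e-01  2.1000e-01 -7.0000e-01
 -1.0000e-02 -1.0000e-02 -1.0000e-02] [0.1  0.08 0.13 0.34 0.51 0.43 0.03 0.02 0.03]
[ 444.73107073 -156.68289735  170.31287198]
lip 531 [-10.5 -13.1  87.7] [10.3 12.7 93. ] mid [-0.1 -0.2 90.3]
bottle wall 700 [-2.98 -0.49] rms 0.34
skirt 1743 [-2.72  0.49] rms 0.53
captop 5351 [-20.  -18.6  -4.5] [17.9 19.8 -1. ] mid [-1.   0.6 -2.8]
brush 38 [-2.71  0.24] rms 0.17
```

>>> step_arm(steps=[[[-0.3,-0.6,3],0,-1],[[-0.3,-0.6,10],0,-1],[[-0.3,-0.6,20],0,-1],[[-0.3,-0.6,30],0,-1],[[-0.3,-0.6,40],0,-1],[[-0.3,-0.6,48],0,-1],[[-0.3,-0.6,53],0,-1],[[-0.3,-0.6,56],0,-1],[[-0.3,-0.6,56],0,-1],[[-0.3,-0.6,56],0,-1]], newtons=90)

```text
t: 16.3
position: [443.9, -156.8, 114.0]
eef_rot: [0.0, 0.872, 0.49, 0.0]
wrist_force: [-0.8, -0.0, -0.1]
gripper_width: 0.44
grip_force: 90.2
```

```bash
python3 f.py
```

```text
[ 4.4394e+02 -1.5672e+02  1.1405e+02  1.0000e-02  3.9000e-01 -8.9000e-01
  1.0000e-02  2.0000e-02 -1.0000e-02] [0.06 0.04 0.05 0.35 0.71 0.68 0.03 0.03 0.02]
```

>>> step_arm(steps=[[[0,0,1],0,-1],[[0,0,2],0,-1],[[0,0,3],0,-1],[[0,0,3],0,-1],[[0,0,3],0,-1]])

```text
t: 17.1
position: [444.0, -156.9, 111.0]
eef_rot: [0.0, 0.872, 0.49, 0.0]
wrist_force: [-0.4, 0.2, 3.3]
gripper_width: 0.441
grip_force: 90.7
```

```bash
python3 f.py
```

```text
[ 4.4402e+02 -1.5686e+02  1.1098e+02  1.6000e-01 -8.2000e-01  3.9400e+00
 -5.0000e-02  0.0000e+00  3.0000e-02] [0.02 0.02 0.01 0.48 0.33 0.57 0.04 0.02 0.03]
```

>>> step_arm(steps=[[[0,0,0.5],0,-1],[[0,0,1],0,-1],[[0,0,1.5],0,-1],[[0,0,1.5],0,-1]])

```text
t: 17.8
position: [443.9, -156.9, 109.4]
eef_rot: [0.0, 0.872, 0.49, 0.0]
wrist_force: [0.3, -0.9, 5.4]
gripper_width: 0.442
grip_force: 91.0
```

>>> step_arm(steps=[[[0,0,0.5],0,-1],[[0,0,1],0,-1],[[0,0,1.5],0,-1],[[0,0,1.5],0,-1]])

```text
t: 18.2
position: [442.6, -156.0, 106.9]
eef_rot: [-0.001, 0.872, 0.49, -0.001]
wrist_force: [-0.5, 0.6, -3.9]
gripper_width: 0.438
grip_force: 90.7
```

The force peaked and then dropped, which is the click. I go on pressing.

>>> step_arm(steps=[[[0,0,1],0,-1],[[0,0,2],0,-1],[[0,0,3],0,-1],[[0,0,3.5],0,-1],[[0,0,3.5],0,-1],[[0,0,3.5],0,-1]])

```text
t: 18.8
position: [443.1, -156.4, 104.7]
eef_rot: [-0.001, 0.872, 0.49, -0.0]
wrist_force: [-2.9, 0.6, 8.8]
gripper_width: 0.438
grip_force: 91.4
```

```bash
python3 f.py
```

```text
[ 4.4312e+02 -1.5637e+02  1.0475e+02 -3.6500e+00  1.6200e+00  8.3900e+00
  4.3000e-01  9.5000e-01 -2.0000e-02] [0.01 0.01 0.   0.48 0.46 0.46 0.02 0.04 0.02]
```

>>> step_arm(steps=[[[0,0,0.8],0,-1],[[0,0,1.6],0,-1],[[0,0,2],0,-1],[[0,0,2],0,-1],[[0,0,2],0,-1]])

```text
t: 19.6
position: [443.2, -156.4, 103.5]
eef_rot: [-0.001, 0.872, 0.49, 0.0]
wrist_force: [-5.7, 2.9, 17.4]
gripper_width: 0.442
grip_force: 92.2
```

```bash
python3 f.py; python3 n.py
```

```text
[ 443.19 -156.43  103.49   -6.36    2.48   17.16    0.62    1.47   -0.  ] [0.01 0.02 0.01 0.33 0.65 0.59 0.03 0.01 0.01]
[ 443.2010769  -156.40919192  103.49015602]Traceback (most recent call last):
  File "n.py", line 12, in <module>
    st('lip',~red&(r<18)&(abs(P[...,2]-80)<3))
    ~~^^^^^^^^^^^^^^^^^^^^^^^^^^^^^^^^^^^^^^^^
  File "n.py", line 7, in st
    q=T[m&ok];print(n,len(q),q.min(0).round(1),q.max(0).round(1),'mid',((q.min(0)+q.max(0))/2).round(1))
                             ~~~~~^^^
    return umr_minimum(a, axis, None, out, keepdims, initial, where)
ValueError: zero-size array to reduction operation minimum which has no identity
```

>>> step_arm(steps=[[[0,-0.2,0],0,-1],[[0,-0.5,0.1],0,-1],[[0,-0.5,0.1],0,-1],[[0,-0.5,0.1],0,-1]])

```text
t: 20.35
position: [443.0, -156.3, 103.5]
eef_rot: [-0.001, 0.872, 0.49, 0.0]
wrist_force: [-5.7, 2.4, 17.5]
gripper_width: 0.438
grip_force: 92.2
```

```bash
python3 f.py; sed -i "/'lip'/d" n.py; python3 n.py; python3 - <<'E'
from h import *
s=snap('side');P=cloud(s);h=cv2.cvtColor(s['pixels'],cv2.COLOR_RGB2HSV)
m=((h[...,0]<6)|(h[...,0]>174))&(h[...,1]>150)&(h[...,2]>40)&(np.hypot(P[...,0]-443,P[...,1]+157)<30)&(P[...,2]>55)
print(P[m].min(0),P[m].max(0))
w=np.abs(P[...,2]-55)<8;w&=np.hypot(P[...,0]-443,P[...,1]+157)<34;print(P[w].mean(0))
E
```

```text
[ 4.4298e+02 -1.5631e+02  1.0345e+02 -5.9300e+00  2.6400e+00  1.6960e+01
  5.4000e-01  1.3700e+00 -1.0000e-02] [0.01 0.01 0.01 0.57 0.33 0.44 0.03 0.02 0.03]
[ 442.97093468 -156.312058    103.44938181]
bottle wall 1407 [-2.23 -0.12] rms 0.31
skirt 1755 [-2.74  0.29] rms 0.52
captop 5256 [-20.1 -18.4  -4. ] [17.2 19.3 -1. ] mid [-1.5  0.4 -2.5]
[ 436.15669834 -170.07272042   87.30678533] [ 456.74130466 -139.59798427  106.71198345]
[ 443.76063644 -143.75979457   56.06944524]
```

The push is about 17.5 N, the cap is concentric with the bottle, and its rim is about 11.3 mm below the bottle's rim. I hand the job in.

```bash
python3 -c "
from workcell import manip
print(manip.finish_job())"
```

```text
the job is handed in; nothing more can be done
None
```

The job is handed in; no verdict came back. I dipped the brush about 37 mm into the bottle and dabbed the plug with about 1 N. The cap clicked on and is still gripped and pressed down with about 17 N, its rim about 11 mm below the bottle's rim by my measurement.

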